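# Nest the glitter measures

### The arm

A 6-joint arm with a two-finger parallel gripper is mounted at the origin on a cart in front of the work surface, level with it; the furniture and walls round the work are solid. World frame = base frame: x ahead of the robot, y to its left, z up, the work surface at z = 0. Lengths are in m, angles in rad, forces in N, time in s.
With the tool pointing down it reaches from about 0.275 to 0.975 m from the base axis. Payload 8.4 kg.
Tool frame: the origin (TCP) lies at the very end of the fingers, on their centre line; the grasp point (between the pads) lies 19 mm behind it; z points along the fingers, y is the line along which they close (so a half turn about z gives the same grasp; the last joint's range is limited). The gripper opens to 92 mm and grips with 3 to 60 N. Pads are 20 mm wide; open, the fingers measure 128 mm over their backs; the gripper's body (75 mm by 189 mm) begins 69 mm behind the grasp point.
Start: joints at [-1.253, 0.353, 1.633, -0, 1.155, -0.002], TCP at [0.196, -0.593, 0.215] pointing down, gripper open.
Joint ranges: [-2.63, 2.63], [-0.92, 2.1], [0.06, 2.66], [-1.3, 4.44], [0, 2.69], [-3.02, 3.02]. Speed limits (rad/s): [2.22, 2.22, 2.79, 3.14, 3.14, 3.14].

### API

Orientations are given as a rotation vector (axis times angle).
In Python, from plant import env, cams, workorder gives the robot as it stands.
- The arm moves only by the tool arm_command, never from a script. Its argument "commands" is a list of rows, each a list of 3 entries, a list of its own where there are three numbers: the shift along the world's x, y, z in mm, then the turn, a rotation vector about the world's x, y, z in rad, then the opening, from 0 (shut) to 1 (fully open). In form: [[[x, y, z], [wx, wy, wz], hand], ...]. A call has 1 to 8 rows; each row is the pose to reach, as a shift and turn from the pose commanded when the call began; what a row does not reach only later rows make up. A row lasts 1/10 s, in which the tool goes at most 50 mm and 8.59 degrees, less where a joint would pass 70% of its speed; a pose out of reach is approached as far as the arm can. A call with a gripper value outside its range is refused whole. The fingers move at their own pace and stop on an object; "newtons" is the grip in N (left out, the last holds). Time passes only in rows, so rows that repeat a pose let the fingers close. It gives the time, the measured TCP pose, the force, the opening and the grip force at its end, in the units of the state.
- env.get_obs(): the state, without advancing time (a new reading comes with each control period).
- cams.grab_frame(name): name is "side" or "top"; returns (picture, depth): 420x560x3 uint8, red, green, blue; 420x560 float32, m along the optical axis (not along the pixel's ray), 0 where there is no reading.
- cams.get_calibration(name): a dict with "fx", "fy", "cx", "cy" (pixels), "k1" (the pictures are not rectified: a ray, as slopes to the right and down, at radius r is drawn at 1 + k1 r^2 times it, then the intrinsics apply), "rvec" (rotation vector, rad) and "tvec" (3), from world to camera coordinates, as OpenCV has them. Camera axes: x right, y down, z forward; pixel columns grow to the right and rows downward; lengths in m; the calibration is good to about 2 mm. A picture is of the moment at which its call begins. get_calibration takes no time and is no camera call.
- workorder.finish_job(): hands the job in; it is judged then, once.
Trained networks look in the newest picture that a camera, given by its name, has taken for a name from the list of things; names that differ only in an ending like _2 or _b are one class to them, and where a whole thing is asked for, a point or a joint stands for the part that bears it (a point fixed in the world has none). Each returns a list of dicts, best first, with "confidence" (0 to 1); they miss things now and then, are a little off and sometimes report something else, mostly with a low value. They report only what shows in the picture. A call takes as long as a camera call. They do not tell look-alikes from the thing itself.
- cams.masks_of(query, camera): "region" (420x560 bool, what is visible of it) and "extent" ([centre column, centre row, width, height] in pixels, round what is visible of it).
The state is a dict: "t": time; "joints": joint angles; "qd": joint speeds; "joint_torque": joint torques, N m; "eef_pos": TCP position; "orientation": TCP orientation; "wrist_force": force on the tool from outside, world axes, zero at the start; "wrist_torque": the same for the moment, N m; "grip_width": finger opening in m; "grasp_force": force on a finger pad.
Only numpy, scipy, OpenCV 4.12 (cv2) and the standard library are available. Lean on these libraries where they do the work, as an engineer would, in place of code of your own. Each camera call takes 0.05 s, during which the arm holds its last target. There are 200 camera calls.

### The job

Put the set of four steel glitter measures together for storage: leave the largest standing upright on the table and nest the others into it one at a time in order of size, ending with the smallest, each hanging flat by its rim on the next larger one, with all the handles lined up one above another. Lower each cup right down into its seat before letting go rather than dropping it, and do not disturb the jars, the cap dish or the sanding block.

Things in the scene. Friction and masses are not known exactly. Their poses are not given: they have to be found in the camera images.
- measure_1: largest of four open round steel measuring cups (52 mm tall, 320 g). Rolled rim 98 mm outside, 78 mm inside, 6 mm thick; body below it 82 mm across, tapering to 72 at the foot. Origin: centre of underside, z up. Flat handle along its -x, level with the rim, ends 116 mm from the axis. A hard push down on the handle would tip it.
- measure_1_handle (a point): grasp point in the middle of the handle of measure_1, 82 mm from the cup's axis (-x), 49 mm above its underside; handle 16 mm wide, 6 mm thick. When nested, the handles lie one on another, so keep fingertips from reaching below the handle held
- measure_2: second largest of four open round steel measuring cups (44 mm tall, 120 g). Rolled rim 88 mm outside, 68 mm inside, 6 mm thick; body below it 72 mm across, tapering to 62 at the foot. Origin: centre of underside, z up. Flat handle along its -x, level with the rim, ends 112 mm from the axis. Seated, its rim lies on the next larger cup's rim, origin 14 mm above that cup's; 3 mm play all round.
- measure_2_handle (a point): grasp point in the middle of the handle of measure_2, 82 mm from the cup's axis (-x), 41 mm above its underside; handle 16 mm wide, 6 mm thick. When nested, the handles lie one on another, so keep fingertips from reaching below the handle held
- measure_3: third largest of four open round steel measuring cups (36 mm tall, 90 g). Rolled rim 78 mm outside, 58 mm inside, 6 mm thick; body below it 62 mm across, tapering to 52 at the foot. Origin: centre of underside, z up. Flat handle along its -x, level with the rim, ends 108 mm from the axis. Seated, its rim lies on the next larger cup's rim, origin 14 mm above that cup's; 3 mm play all round.
- measure_3_handle (a point): grasp point in the middle of the handle of measure_3, 82 mm from the cup's axis (-x), 33 mm above its underside; handle 16 mm wide, 6 mm thick. When nested, the handles lie one on another, so keep fingertips from reaching below the handle held
- measure_4: smallest of four open round steel measuring cups (28 mm tall, 65 g). Rolled rim 68 mm outside, 48 mm inside, 6 mm thick; body below it 52 mm across, tapering to 42 at the foot. Origin: centre of underside, z up. Flat handle along its -x, level with the rim, ends 104 mm from the axis. Seated, its rim lies on the next larger cup's rim, origin 14 mm above that cup's; 3 mm play all round.
- measure_4_handle (a point): grasp point in the middle of the handle of measure_4, 82 mm from the cup's axis (-x), 25 mm above its underside; handle 16 mm wide, 6 mm thick. When nested, the handles lie one on another, so keep fingertips from reaching below the handle held
- glitter_jar_a: bystander: closed glitter jar with a black screw cap, about 43 mm wide, 58 mm tall; origin at the centre of its underside
- glitter_jar_b: bystander: closed glitter jar with a white screw cap, about 43 mm wide, 58 mm tall; origin at the centre of its underside
- cap_dish: bystander: small round tin dish of gold bauble caps, 82 mm wide, 20 mm tall; origin at the centre of its underside
- sanding_block: bystander: wooden sanding block, 40 x 85 x 31 mm; origin at the centre of its underside
Things that resemble listed ones, but are neither listed nor needed, are in the scene too. What is shaped like the measure_4 but red is not meant.

How it is judged:
On the way, in this order (a step that is already met when the one before it is completed fails the run):
1. the second largest cup, still in the gripper, is lowered into the largest one to within 5 mm of its seat (horizontal distance between measure_2 and measure_1 below 0.006 m and z of measure_2 in the frame of measure_1 between 0.011 and 0.019 m and contact force between the fingers and measure_2 above 0.5 N), for 0.04 s.
2. the third largest cup, still in the gripper, is lowered into the second largest one to within 5 mm of its seat (horizontal distance between measure_3 and measure_2 below 0.006 m and z of measure_3 in the frame of measure_2 between 0.011 and 0.019 m and contact force between the fingers and measure_3 above 0.5 N and horizontal distance between measure_2 and measure_1 below 0.006 m and z of measure_2 in the frame of measure_1 between 0.011 and 0.0165 m), for 0.04 s.
3. the smallest cup, still in the gripper, is lowered into the third largest one to within 5 mm of its seat (horizontal distance between measure_4 and measure_3 below 0.006 m and z of measure_4 in the frame of measure_3 between 0.011 and 0.019 m and contact force between the fingers and measure_4 above 0.5 N and horizontal distance between measure_2 and measure_1 below 0.006 m and z of measure_2 in the frame of measure_1 between 0.011 and 0.0165 m and horizontal distance between measure_3 and measure_2 below 0.006 m and z of measure_3 in the frame of measure_2 between 0.011 and 0.0165 m), for 0.04 s.
At the end, for the whole second after the job is handed in: Largest cup upright on the table (0.04 rad, 5 mm); each smaller cup seated in the next larger (axes within 6 mm, origin 11 to 16.5 mm above the larger one's, upright within 0.05 rad); handle points within 20 mm, from above, of the largest cup's; all released and at rest (angle between measure_1's own z axis and vertical below 0.04 rad and height (world z) of measure_1 below 0.005 m and horizontal distance between measure_2 and measure_1 below 0.006 m and z of measure_2 in the frame of measure_1 between 0.011 and 0.0165 m and angle between each of measure_2, measure_3, measure_4's own z axis and vertical below 0.05 rad and horizontal distance between each of measure_2_handle, measure_3_handle, measure_4_handle and measure_1_handle below 0.02 m and horizontal distance between measure_3 and measure_2 below 0.006 m and z of measure_3 in the frame of measure_2 between 0.011 and 0.0165 m and horizontal distance between measure_4 and measure_3 below 0.006 m and z of measure_4 in the frame of measure_3 between 0.011 and 0.0165 m and linear speed of each of measure_1, measure_2, measure_3, measure_4 below 0.02 m/s); the robot touches nothing.
It fails at once if glitter_jar_a is moved by more than 30 mm (distance of glitter_jar_a from where it was at the start of the episode above 0.03 m).
It fails at once if glitter_jar_b is moved by more than 30 mm (distance of glitter_jar_b from where it was at the start of the episode above 0.03 m).
It fails at once if cap_dish is moved by more than 30 mm (distance of cap_dish from where it was at the start of the episode above 0.03 m).
It fails at once if sanding_block is moved by more than 30 mm (distance of sanding_block from where it was at the start of the episode above 0.03 m).
It also fails if it takes over 72 s, if anything falls off the work surface, if the arm or the gripper's body presses on something with over 40 N, if the wrist force passes 120 N, or if a joint passes its speed limit or range.

## Working session

There is one attempt and no reset: what is moved stays moved. The work goes in short steps, Python scripts to look and compute and a tool call to move; the robot and the scene stay as the last step left them, time stands still between calls to the robot, and variables do not carry over. Pictures are saved under pics/ and viewed, at most 10 in all, crops included, and the job is handed in when it is done.

Besides the shell and the picture viewer there is one more tool, called after ">>>" as a command line: name --argument value ..., lists and objects as JSON in quotes. arm_command: Moves the arm, as the interface text tells. Its arguments: {"type":"object","properties":{"commands":{"type":"array"},"newtons":{"type":"number"}},"required":["commands"]}

```bash
mkdir -p pics; cat > h.py <<'E'
import numpy as np, cv2
from plant import env, cams, workorder
def cal(n):
    c=cams.get_calibration(n); R=cv2.Rodrigues(np.array(c["rvec"],float))[0]; return c,R,np.array(c["tvec"],float).ravel()
def cloud(n,depth):
    c,R,t=cal(n); v,u=np.mgrid[0:depth.shape[0],0:depth.shape[1]]
    xd=(u-c["cx"])/c["fx"]; yd=(v-c["cy"])/c["fy"]; x,y=xd.copy(),yd.copy()
    for _ in range(8):
        s=1+c["k1"]*(x*x+y*y); x,y=xd/s,yd/s
    P=np.stack([x*depth,y*depth,depth],-1); return (P-t)@R
def grab(n,save=None):
    im,d=cams.grab_frame(n)
    if save: cv2.imwrite(f"pics/{save}.png",cv2.cvtColor(im,cv2.COLOR_RGB2BGR))
    return im,d
E
python3 - <<'E'
from h import *
for n in ("top","side"):
    im,d=grab(n,n); P=cloud(n,d); c,R,t=cal(n); print(n,(-R.T@t).round(3),c["fx"])
    np.savez(n+".npz",im=im,d=d,P=P)
    for q in ("measure_1","measure_1_handle","glitter_jar_a","cap_dish","sanding_block"):
        for m in cams.masks_of(q,n):
            g=m["region"]&(d>0); p=P[g]
            print(q,round(m["confidence"],2),np.round(m["extent"]),np.median(p,0).round(3) if len(p) else None, np.percentile(p[:,2],95).round(3) if len(p) else None)
o=env.get_obs();print(o)
E
```

```text
top [ 0.419 -0.047  1.294] 418.34750086648415
measure_1 0.93 [257. 267.  24.  46.] [0.364 0.024 0.024] 0.031
measure_1 0.87 [166. 215.  35.  52.] [0.569 0.298 0.028] 0.055
measure_1 0.79 [220. 219.  29.  51.] [0.557 0.137 0.032] 0.047
measure_1 0.63 [275. 208.  28.  45.] [ 0.595 -0.028  0.029] 0.04
measure_1 0.57 [324. 217.  18.  46.] [ 0.568 -0.181  0.024] 0.031
measure_1_handle 0.88 [166. 214.  34.  54.] [0.569 0.298 0.028] 0.055
glitter_jar_a 0.53 [239. 155.   9.  14.] [0.72  0.081 0.057] 0.062
glitter_jar_a 0.52 [281. 168.  19.  15.] [ 0.691 -0.05   0.058] 0.062
cap_dish 0.86 [388. 191.  26.  24.] [ 0.627 -0.377  0.011] 0.02
sanding_block 0.71 [392. 244.  33.  16.] [ 0.463 -0.384  0.03 ] 0.034
sanding_block 0.39 [282. 168.  15.  18.] [ 0.69  -0.05   0.057] 0.062
side [0.077 0.727 0.545] 420.20254492910385
measure_1 0.9 [311. 195.  44.  15.] [ 0.555 -0.176  0.023] 0.029
measure_1 0.88 [192. 285.  74.  48.] [0.565 0.29  0.036] 0.053
measure_1 0.87 [330. 249.  57.  31.] [0.36  0.022 0.026] 0.031
measure_1 0.86 [274. 213.  54.  24.] [ 0.587 -0.025  0.029] 0.037
measure_1 0.82 [245. 2
[... 460 characters left out ...]
joints': array([-1.25338792e+00,  3.52990526e-01,  1.63342411e+00,  1.45721676e-05,
        1.15520677e+00, -2.38785545e-03]), 'qd': array([-8.46918797e-04, -4.00080082e-04, -9.37568242e-04,  9.61360776e-05,
        1.77064334e-03, -9.33874666e-04]), 'joint_torque': array([-8.58019193e-04, -5.93468785e+01, -3.34447646e+01,  6.96135079e-02,
        1.60614832e-02, -4.93212485e-05]), 'eef_pos': array([ 0.19649053, -0.59329474,  0.21457855]), 'orientation': array([-3.10148832e+00, -5.00182991e-01, -1.35978280e-05]), 'wrist_force': array([ 0.61695264, -0.62840928, -0.25023571]), 'wrist_torque': array([-0.04633898,  0.0186291 ,  0.04923984]), 'grasp_force': 0.0, 'grip_width': 0.09197222145465052}
```

View pics/top.png

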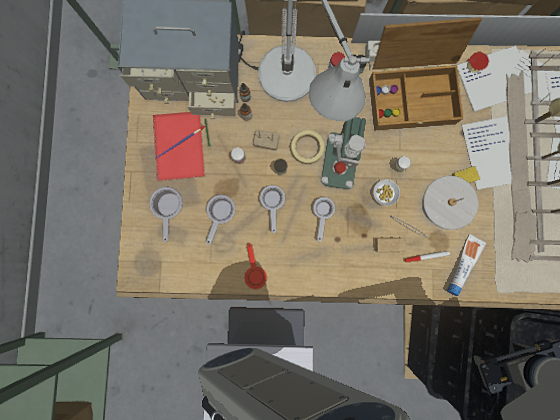

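View pics/side.png

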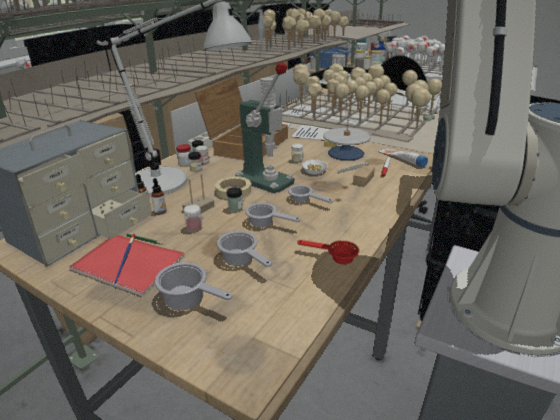

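The top view shows the cups along one row: largest at px (166,203), second at (220,208), third at (272,198), smallest steel at (323,207). The side view shows the same order at (192,285), (245,248), (274,213), (311,195). These could be mistaken for measure_4: the red cup at (256,272), which I reject by colour, the cap dish at (387,191), and the neighbouring steel cups. I choose the steel one at (323,207). Next I fit all four and crop to check.

```bash
cat >> h.py <<'E'
from scipy.optimize import least_squares
RO={1:.049,2:.044,3:.039,4:.034}; HT={1:.052,2:.044,3:.036,4:.028}; L={1:.116,2:.112,3:.108,4:.104}
def model_sd(p,k,q):
    """signed distance of xy points to outline of (rim disc + handle)"""
    c,s=np.cos(p[2]),np.sin(p[2]); dx,dy=q[:,0]-p[0],q[:,1]-p[1]
    a,b=dx*c+dy*s,-dx*s+dy*c              # handle along -a
    hx,hy=np.abs(a+L[k]/2)-L[k]/2,np.abs(b)-.008
    box=np.hypot(np.maximum(hx,0),np.maximum(hy,0))+np.minimum(np.maximum(hx,hy),0)
    return np.minimum(np.hypot(dx,dy)-RO[k],box)
def plane_xy(n,uv,z):
    c,R,t=cal(n); K=np.array([[c["fx"],0,c["cx"]],[0,c["fy"],c["cy"]],[0,0,1]])
    r=cv2.undistortPoints(uv.reshape(-1,1,2).astype(float),K,np.array([c["k1"],0,0,0,0.])).reshape(-1,2)
    D=np.c_[r,np.ones(len(r))]@R; o=-R.T@t; return (o+D*((z-o[2])/D[:,2])[:,None])[:,:2]
def fit(P,k,xy0,yaw0=0,ztop=None,verbose=0):
    """fit rim centre and yaw from depth points at rim level (within 10cm of xy0)"""
    ztop=ztop or HT[k]
    g=(np.hypot(P[...,0]-xy0[0],P[...,1]-xy0[1])<.14)&(np.abs(P[...,2]-ztop+.002)<.007)
    q=P[g]
    ri=RO[k]-.010
    def res(p):
        r=np.hypot(q[:,0]-p[0],q[:,1]-p[1]); sd=model_sd(p,k,q)
        return np.clip(np.maximum(np.maximum(sd,0),ri-r),0,.03)*1e3
    best=None
    for y in yaw0+np.linspace(-.7,.7,8):
        for dx in (-.02,0,.02):
            f=least_squares(res,[xy0[0]+dx,xy0[1],y],loss="soft_l1",x_scale=[.01,.01,.1],diff_step=1e-4)
            if best is None or f.cost<best.cost: best=f
    p=best.x; sd=model_sd(p,k,q); ins=sd<.004
    # recentre using rim points on circle of mean radius, excluding handle side
    return p,best.cost/len(q),len(q),np.median(q[ins,2]) if ins.any() else None
E
cat > m.py <<'E'
from h import *
S={1:(.572,.298),2:(.575,.137),3:(.60,-.028),4:(.575,-.18)}
for n in ("top","side"):
    f=np.load(n+".npz"); P=f["P"]
    if n=="top": cv2.imwrite("pics/crop.png",cv2.cvtColor(cv2.resize(f["im"][180:295,135:345],None,fx=3.5,fy=3.5,interpolation=2),cv2.COLOR_RGB2BGR))
    for k in S:
        p,c,N,z=fit(P,k,S[k]); print(n,k,p.round(4),"cost",c.round(3),N,round(float(z),4), "handle pt",(p[:2]-.082*np.array([np.cos(p[2]),np.sin(p[2])])).round(4))
o=env.get_obs(); print(cv2.Rodrigues(o["orientation"])[0].round(3))
E
python3 m.py
```

```text
top 1 [0.5709 0.2923 0.0384] cost 1.932 457 0.0518 handle pt [0.489  0.2892]
top 2 [ 0.5589  0.1271 -0.3069] cost 3.418 451 0.0439 handle pt [0.4807 0.1519]
top 3 [ 0.5986 -0.0263  0.0698] cost 5.129 419 0.0359 handle pt [ 0.5168 -0.032 ]
top 4 [ 0.5731 -0.1845 -3.346 ] cost 13.937 657 0.0265 handle pt [ 0.6534 -0.2012]
side 1 [0.5649 0.2943 0.0494] cost 1.981 956 0.0519 handle pt [0.483  0.2903]
side 2 [ 0.553   0.1319 -0.3021] cost 8.521 835 0.0445 handle pt [0.4747 0.1563]
side 3 [ 0.5929 -0.0214  0.0826] cost 10.265 586 0.0349 handle pt [ 0.5111 -0.0281]
side 4 [ 0.5669 -0.1796 -0.1176] cost 13.631 520 0.0268 handle pt [ 0.4855 -0.1699]
[[ 0.949  0.314  0.   ]
 [ 0.314 -0.949  0.   ]
 [ 0.    -0.    -1.   ]]
```

View pics/crop.png

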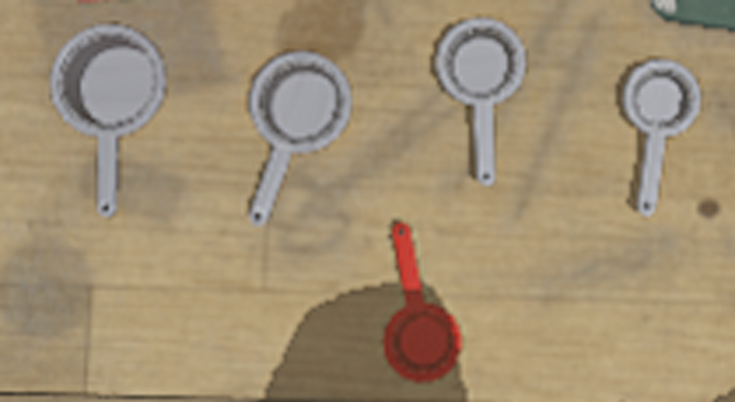

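The crop confirms four steel cups decreasing in size from left to right. The red look-alike at crop (420,340) stays out. The fits for cups 3 and 4 include stray points, so I'll refine with a colour filter.

```bash
cat >> h.py <<'E'
def fit2(im,P,k,xy0,yaw0=0,ztop=None):
    ztop=ztop or HT[k]; hsv=cv2.cvtColor(im,cv2.COLOR_RGB2HSV)
    base=(hsv[...,1]<60)&(np.abs(P[...,2]-ztop+.002)<.008)
    p=np.array([*xy0,yaw0]); ri=RO[k]-.010
    for rad in (.025,.012,.008):
        q=P[base]; q=q[model_sd(p,k,q)<rad]
        def res(p):
            dx,dy=q[:,0]-p[0],q[:,1]-p[1]; r=np.hypot(dx,dy)
            c,s=np.cos(p[2]),np.sin(p[2]); a,b=dx*c+dy*s,-dx*s+dy*c
            rim=np.abs(r-(ri+.005)); h=np.where((a<-.035)&(a>-L[k]-.01),np.abs(b),1)
            return np.minimum(rim,h)*1e3
        p=least_squares(res,p,loss="soft_l1",x_scale=[.01,.01,.1],diff_step=1e-4).x
    c,s=np.cos(p[2]),np.sin(p[2]); a=(q[:,0]-p[0])*c+(q[:,1]-p[1])*s
    return p,len(q),np.median(q[:,2]),a.min(),np.median(np.abs(res(p)))
E
cat > m2.py <<'E'
from h import *
S={1:(.571,.293,.04),2:(.557,.129,-.3),3:(.598,-.026,.07),4:(.571,-.182,-.1)}
for n in ("top","side"):
    f=np.load(n+".npz")
    for k in S:
        p,N,z,a,e=fit2(f["im"],f["P"],k,S[k][:2],S[k][2]); print(n,k,p.round(4),N,"z",round(float(z),4),"reach",round(a,4),"err",round(e,2),"hp",(p[:2]-.082*np.array([np.cos(p[2]),np.sin(p[2])])).round(4))
E
python3 m2.py
```

```text
top 1 [0.5707 0.2918 0.0432] 439 z 0.0518 reach -0.1147 err 2.7 hp [0.4888 0.2882]
top 2 [ 0.5584  0.1271 -0.3067] 390 z 0.0439 reach -0.1128 err 2.81 hp [0.4802 0.1519]
top 3 [ 0.5981 -0.0261  0.0686] 343 z 0.0359 reach -0.1062 err 2.9 hp [ 0.5163 -0.0317]
top 4 [ 0.572  -0.1839 -0.1224] 319 z 0.0279 reach -0.1036 err 2.81 hp [ 0.4906 -0.1739]
side 1 [0.5636 0.2953 0.0411] 907 z 0.0519 reach -0.1123 err 2.36 hp [0.4816 0.2919]
side 2 [ 0.5524  0.1328 -0.3074] 607 z 0.0445 reach -0.1092 err 2.39 hp [0.4742 0.1576]
side 3 [ 0.5923 -0.0202  0.0644] 386 z 0.0349 reach -0.1056 err 2.61 hp [ 0.5104 -0.0255]
side 4 [ 0.5662 -0.1784 -0.1293] 274 z 0.0268 reach -0.1027 err 2.65 hp [ 0.4849 -0.1679]
```

>>> arm_command --commands '[[[140,374,0],[0,0,-0.3],0.45],[[140,374,0],[0,0,-0.3],0.45],[[140,374,0],[0,0,-0.3],0.45],[[140,374,0],[0,0,-0.3],0.45],[[281,748,-40],[0,0,-0.627],0.45],[[281,748,-40],[0,0,-0.627],0.45],[[281,748,-40],[0,0,-0.627],0.45],[[281,748,-40],[0,0,-0.627],0.45]]' --newtons 50

```text
t: 1.4
eef_pos: [0.3344, -0.2264, 0.2022]
orientation: [3.103, -0.485, 0.002]
wrist_force: [1.5, 0.5, 0.5]
grip_width: 0.0414
grasp_force: 0.0
```

>>> arm_command --commands '[[[142,381,-60],[0,0,0],0.45],[[142,381,-60],[0,0,0],0.45],[[142,381,-60],[0,0,0],0.45],[[142,381,-60],[0,0,0],0.45],[[142,381,-60],[0,0,0],0.45],[[142,381,-60],[0,0,0],0.45],[[142,381,-60],[0,0,0],0.45],[[142,381,-60],[0,0,0],0.45]]'

```text
t: 2.2
eef_pos: [0.4727, 0.1451, 0.1435]
orientation: [-3.105, 0.48, -0.001]
wrist_force: [1.6, -0.8, -0.1]
grip_width: 0.0413
grasp_force: 0.0
```

>>> arm_command --commands '[[[5,10,-82],[0,0,0],0.45],[[5,10,-82],[0,0,0],0.45],[[5,10,-82],[0,0,0],0.45],[[5,10,-82],[0,0,0],0.45]]'

```text
t: 2.6
eef_pos: [0.477, 0.1527, 0.0618]
orientation: [3.104, -0.48, -0.002]
wrist_force: [0.3, -0.1, 0.3]
grip_width: 0.0413
grasp_force: 0.0
```

```bash
python3 - <<'E'
from h import *
o=env.get_obs(); e=o["eef_pos"]; print(e, o["orientation"])
im,d=grab("side"); P=cloud("side",d)
cv2.imwrite("pics/s1.png",cv2.cvtColor(cv2.resize(im[170:310,180:360],None,fx=4,fy=4,interpolation=2),cv2.COLOR_RGB2BGR))
# project TCP and cup2 handle pts with side calib
c,R,t=cal("side"); K=np.array([[c["fx"],0,c["cx"]],[0,c["fy"],c["cy"]],[0,0,1]])
print(cv2.projectPoints(np.array([e]),R,t,K,np.array([c["k1"],0,0,0.]))[0])
a=np.array([np.cos(-.307),np.sin(-.307)]); b=np.array([-a[1],a[0]])
q=P[(d>0)]; dx=q[:,:2]-e[:2]; u,v=dx@a,dx@b
g=(abs(u)<.03)&(abs(v)<.06)&(q[:,2]>e[2]-.01)&(q[:,2]<e[2]+.05)
for z in np.arange(e[2]-.01,e[2]+.05,.006):
    s=g&(abs(q[:,2]-z)<.003); 
    if s.sum()>3: print(round(z,3),s.sum(),"u",np.percentile(u[s],[2,50,98]).round(4),"v",np.percentile(v[s],[2,50,98]).round(4))
E
```

```text
[0.47695689 0.15270226 0.06179167] [ 3.10403943e+00 -4.80388713e-01 -1.78631829e-03]
[[[260.11602869 249.76707497]]]
0.064 23 u [-0.0117 -0.0095  0.0077] v [-0.0303 -0.0197  0.0292]
0.07 49 u [-0.0123 -0.0077  0.0089] v [-0.0309 -0.0184  0.0345]
0.076 54 u [-0.012  -0.0091  0.0085] v [-0.0277 -0.0179  0.0352]
0.082 47 u [-0.0125 -0.0096  0.0068] v [-0.0297  0.0227  0.0355]
0.088 62 u [-0.0124 -0.0092  0.0077] v [-0.033  -0.0187  0.0363]
0.094 63 u [-0.0127 -0.0088  0.007 ] v [-0.0322 -0.0181  0.0371]
0.1 59 u [-0.0129 -0.0095  0.0082] v [-0.0334 -0.0176  0.0376]
0.106 57 u [-0.0126 -0.0104  0.0057] v [-0.0341  0.0226  0.0385]
```

View pics/s1.png

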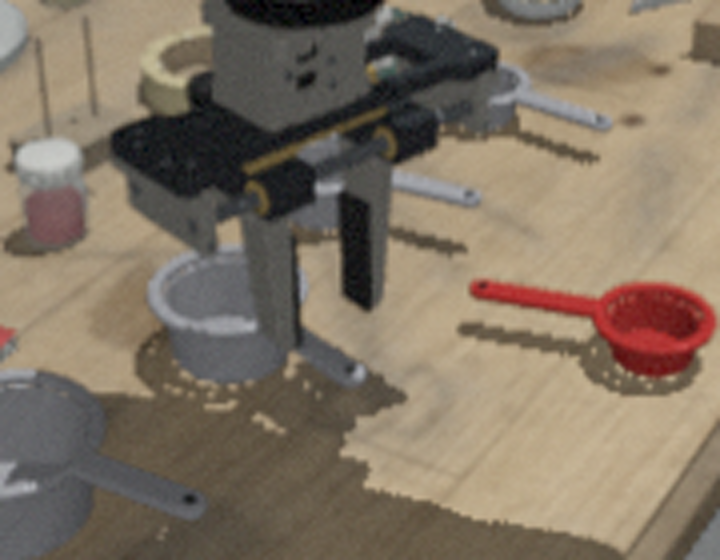

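The side crop shows the open fingers straddling the cup 2 handle at crop (330,350), clear of everything. The finger offset in the side view confirms that averaging the two cameras is right. I'll lower and grip.

>>> arm_command --commands '[[[0,2,-12],[0,0,0],0.45],[[0,2,-22.5],[0,0,0],0.45],[[0,2,-22.5],[0,0,0],0.45],[[0,2,-22.5],[0,0,0],0],[[0,2,-22.5],[0,0,0],0],[[0,2,-22.5],[0,0,0],0],[[0,2,-22.5],[0,0,0],0]]' --newtons 55

```text
t: 3.35
eef_pos: [0.4774, 0.1549, 0.0393]
orientation: [-3.104, 0.481, -0.001]
wrist_force: [-0.3, 0.1, 0.5]
grip_width: 0.0146
grasp_force: 55.0
```

>>> arm_command --commands '[[[0,0,20],[0,0,0],0],[[0,0,50],[0,0,0],0],[[0,0,90],[0,0,0],0],[[2,30,90],[0,0,0.1],0],[[4,70,90],[0,0,0.2],0],[[6,110,90],[0,0,0.3],0],[[8,135,90],[0,0,0.349],0],[[8,135,90],[0,0,0.349],0]]'

```text
t: 4.15
eef_pos: [0.4854, 0.2928, 0.1292]
orientation: [-3.14, -0.072, -0.001]
wrist_force: [0.1, 0.5, -0.6]
grip_width: 0.0147
grasp_force: 55.0
```

```bash
cat > look.py <<'E'
import sys
from h import *
# usage: look.py tag cam crop(u0 v0 u1 v1)
tag,n=sys.argv[1:3]; u0,v0,u1,v1=map(int,sys.argv[3:7])
o=env.get_obs(); print(o["t"],o["eef_pos"].round(4),o["orientation"].round(3),o["grip_width"],o["grasp_force"],o["wrist_force"].round(1))
im,d=grab(n); P=cloud(n,d); np.savez(f"{tag}_{n}.npz",im=im,d=d,P=P)
cv2.imwrite(f"pics/{tag}.png",cv2.cvtColor(cv2.resize(im[v0:v1,u0:u1],None,fx=4,fy=4,interpolation=2),cv2.COLOR_RGB2BGR))
E
python3 look.py s2 side 130 190 290 330; python3 - <<'E'
from h import *
f=np.load("s2_side.npz"); P=f["P"]; e=env.get_obs()["eef_pos"]
# rim points of held cup: plane fit
c=np.array([e[0]+.082-.003,e[1]+.0035+.002]); 
g=(np.hypot(P[...,0]-c[0],P[...,1]-c[1])<.055)&(P[...,2]>e[2]-.012)&(P[...,2]<e[2]+.018)&(f["d"]>0)
q=P[g]; 
r=np.hypot(q[:,0]-c[0],q[:,1]-c[1]); s=(r>.033)&(r<.046)
q=q[s]
for _ in range(4):
    A=np.c_[q[:,:2]-c,np.ones(len(q))]; x=np.linalg.lstsq(A,q[:,2],rcond=None)[0]; q=q[abs(A@x-q[:,2])<.004]
print(x,len(q),"expected rim z",e[2]-.001+.006)
E
```

```text
4.15 [0.4854 0.2928 0.1292] [-3.14e+00 -7.20e-02 -1.00e-03] 0.014732599518669934 54.98426556587219 [ 0.1  0.5 -0.6]
[-0.06957793  0.02894906  0.13034513] 276 expected rim z 0.1338749027710884
```

View pics/s2.png

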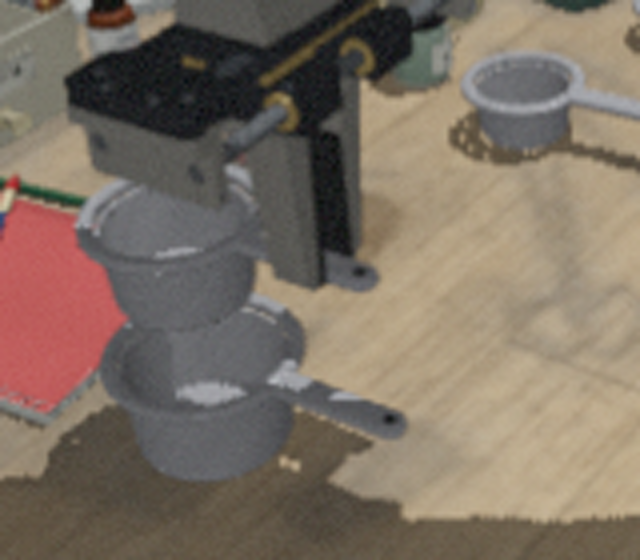

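The held cup 2 hangs level or nearly so above cup 1: rims at crop (170,200) and (200,340), handles both pointing right. I'll settle and measure the tilt and offset.

>>> arm_command --commands '[[[0,0,0],[0,0,0],0],[[0,0,0],[0,0,0],0],[[0,0,0],[0,0,0],0]]'

```text
t: 4.5
eef_pos: [0.4851, 0.2889, 0.129]
orientation: [3.141, 0.063, -0.0]
wrist_force: [-0.1, -0.4, -1.2]
grip_width: 0.0149
grasp_force: 55.0
```

```bash
cat > held.py <<'E'
import sys
from h import *
# held.py k yaw : fit held cup k pose from both views with fit2 on the plane, and local z profile
k=int(sys.argv[1]); yaw=float(sys.argv[2]); o=env.get_obs(); e=o["eef_pos"]; print(o["t"],e.round(4),o["orientation"].round(3),round(o["grip_width"],4),o["wrist_force"].round(1))
a=np.array([np.cos(yaw),np.sin(yaw)]); b=np.array([-a[1],a[0]])
for n,off in (("top",(.003,-.0025)),("side",(-.003,.0025))):
    im,d=grab(n); P=cloud(n,d); hsv=cv2.cvtColor(im,cv2.COLOR_RGB2HSV)
    q=P[(d>0)&(hsv[...,1]<60)]; dx=q[:,:2]-e[:2]-off; u,v=dx@a,dx@b; rr=np.hypot(u-.082,v)
    z=q[:,2]-e[2]
    tip=(u<-.014)&(u>-.032)&(abs(v)<.008)&(abs(z)<.02)
    rim=(rr<RO[k]+.004)&(rr>RO[k]-.012)&(abs(z)<.02)&(u>.035)
    print(n,"tip",tip.sum(),np.median(z[tip]).round(4) if tip.any() else None)
    far=rim&(u>.10); near=rim&(u<.07); lo=rim&(v>.02); ro=rim&(v<-.02)
    for nm,s in (("far",far),("near",near),("+v",lo),("-v",ro)):
        if s.sum()>4: print("  ",nm,s.sum(),"u",np.median(u[s]).round(3),"z90",np.percentile(z[s],[50,75,90]).round(4))
    p,N,zz,am,er=fit2(im,P,k,e[:2]+off+.082*a,yaw,e[2]+.004)
    print("  fit minus offset",(p[:2]-off).round(4),p[2].round(3),N,round(float(zz),4),round(er,2))
E
python3 held.py 2 .042
```

```text
4.5 [0.4851 0.2889 0.129 ] [ 3.141  0.063 -0.   ] 0.0149 [-0.1 -0.4 -1.2]
top tip 4 0.0049
   far 149 u 0.114 z90 [0.0019 0.0039 0.0052]
   near 118 u 0.054 z90 [0.0029 0.0053 0.0068]
   +v 166 u 0.085 z90 [0.0004 0.004  0.0059]
   -v 89 u 0.084 z90 [0.0037 0.0047 0.0067]
  fit minus offset [0.5677 0.2935] 0.027 321 0.1319 2.49
side tip 58 0.0058
   far 289 u 0.116 z90 [-0.0059  0.0018  0.004 ]
   near 292 u 0.051 z90 [0.0022 0.0047 0.0055]
   +v 246 u 0.073 z90 [0.0027 0.0041 0.0048]
   -v 154 u 0.081 z90 [-0.0111 -0.0001  0.0045]
  fit minus offset [0.5665 0.2933] 0.031 597 0.1331 2.28
```

>>> arm_command --commands '[[[0,0.5,-30],[0,0,0],0],[[0,0.5,-50],[0,0,0],0],[[0,0.5,-62],[0,0,0],0],[[0,0.5,-68],[0,0,0],0],[[0,0.5,-72],[0,0,0],0],[[0,0.5,-74],[0,0,0],0],[[0,0.5,-74],[0,0,0],0],[[0,0.5,-74],[0,0,0],0]]'

```text
t: 5.4
eef_pos: [0.4856, 0.2906, 0.0556]
orientation: [-3.14, -0.066, -0.001]
wrist_force: [1.3, -0.6, -1.2]
grip_width: 0.0146
grasp_force: 55.0
```

```bash
python3 held.py 2 .042
```

```text
5.4 [0.4856 0.2906 0.0556] [-3.14e+00 -6.60e-02 -1.00e-03] 0.0146 [ 1.3 -0.6 -1.2]
top tip 5 -0.0014
   far 165 u 0.115 z90 [0.001  0.0036 0.0055]
   near 143 u 0.052 z90 [0.0017 0.0045 0.0065]
   +v 148 u 0.086 z90 [0.     0.0037 0.006 ]
   -v 156 u 0.081 z90 [0.0008 0.0036 0.0062]
  fit minus offset [0.5685 0.294 ] 0.055 376 0.0576 2.94
side tip 94 0.0019
   far 153 u 0.115 z90 [-0.0026  0.0025  0.0035]
   near 343 u 0.049 z90 [-0.0027  0.0036  0.0047]
   +v 360 u 0.071 z90 [-0.0023  0.003   0.0045]
   -v 42 u 0.07 z90 [-0.0061 -0.0005  0.0042]
  fit minus offset [0.5665 0.2968] 0.051 679 0.0579 2.5
```

>>> arm_command --commands '[[[0,0,-1],[0,0,0],0],[[0,0,-1.5],[0,0,0],0],[[0,0,-2],[0,0,0],0],[[0,0,-2],[0,0,0],0]]'

```text
t: 5.9
eef_pos: [0.4853, 0.2905, 0.0533]
orientation: [-3.141, -0.066, -0.0]
wrist_force: [-0.5, -0.7, 2.4]
grip_width: 0.0152
grasp_force: 55.0
```

>>> arm_command --commands '[[[0,0,0],[0,0,0],0.45],[[0,0,0],[0,0,0],0.45],[[0,0,0],[0,0,0],0.45],[[0,0,15],[0,0,0],0.45],[[0,0,50],[0,0,0],0.45],[[0,0,90],[0,0,0],0.45],[[15,-160,90],[0,0,0],0.45],[[15,-160,90],[0,0,0],0.45]]'

```text
t: 6.7
eef_pos: [0.4957, 0.191, 0.1457]
orientation: [-3.139, -0.07, -0.006]
wrist_force: [0.3, -0.3, -0.3]
grip_width: 0.0412
grasp_force: 0.0
```

```bash
cat > stack.py <<'E'
import sys
from h import *
S={1:(.571,.293,.042,.052),2:(.571,.293,.042,.058),3:(.571,.293,.042,.064),4:(.571,.293,.042,.070)}
O=env.get_obs(); print(O["t"],O["eef_pos"].round(4),O["orientation"].round(3),O["wrist_force"].round(1))
k=int(sys.argv[1]); x=[float(v) for v in sys.argv[2:6]] if len(sys.argv)>5 else S[k]
for n,off in (("top",(.003,-.0025)),("side",(-.003,.0025))):
    im,d=grab(n); P=cloud(n,d)
    p,N,z,a,e=fit2(im,P,k,np.array(x[:2])+off-np.array((.003,-.0025)),x[2],x[3])
    q=P[(cv2.cvtColor(im,cv2.COLOR_RGB2HSV)[...,1]<60)&(d>0)&(abs(P[...,2]-x[3]+.003)<.009)]; q=q[model_sd(p,k,q)<0.002]; q=q[np.hypot(q[:,0]-p[0],q[:,1]-p[1])>RO[k]-.01]
    A=np.c_[q[:,:2]-p[:2],np.ones(len(q))]
    for _ in range(5): x_=np.linalg.lstsq(A,q[:,2],rcond=None)[0]; s=abs(A@x_-q[:,2])<.0035; A,q=A[s],q[s]
    print(n,k,(p[:2]-off).round(4),p[2].round(3),N,"z",round(float(z),4),"plane",x_.round(4))
    if len(sys.argv)>6: cv2.imwrite(f"pics/{sys.argv[6]}_{n}.png",cv2.cvtColor(cv2.resize(im[200:340,120:300],None,fx=4,fy=4),cv2.COLOR_RGB2BGR))
E
python3 stack.py 2
```

```text
6.7 [0.4957 0.191  0.1457] [-3.139 -0.07  -0.006] [ 0.3 -0.3 -0.3]
top 2 [0.5357 0.377 ] 0.845 27 z 0.0572 plane [-0.1629 -0.0377  0.0431]
side 2 [0.5655 0.2951] 0.036 1092 z 0.0566 plane [-0.0263 -0.0273  0.0557]
```

>>> arm_command --commands '[[[13,-159,0],[0,0,0.025],0.45],[[13,-159,0],[0,0,0.025],0.45],[[13,-159,0],[0,0,0.025],0.45],[[13,-159,-20],[0,0,0.025],0.45],[[13,-159,-50],[0,0,0.025],0.45],[[13,-159,-80],[0,0,0.025],0.45],[[13,-159,-83],[0,0,0.025],0.45],[[13,-159,-83],[0,0,0.025],0.45]]'

```text
t: 7.6
eef_pos: [0.5074, 0.0321, 0.0603]
orientation: [-3.14, -0.105, 0.002]
wrist_force: [-0.6, -0.1, 0.3]
grip_width: 0.0415
grasp_force: 0.0
```

```bash
python3 stack.py 2 .571 .293 .042 .058 a
```

```text
7.6 [0.5074 0.0321 0.0603] [-3.14e+00 -1.05e-01  2.00e-03] [-0.6 -0.1  0.3]
top 2 [0.5675 0.2943] 0.03 595 z 0.0563 plane [-0.0043  0.0235  0.0567]
side 2 [0.5656 0.2952] 0.037 1116 z 0.0566 plane [-0.023  -0.0352  0.0558]
```

View pics/a_side.png

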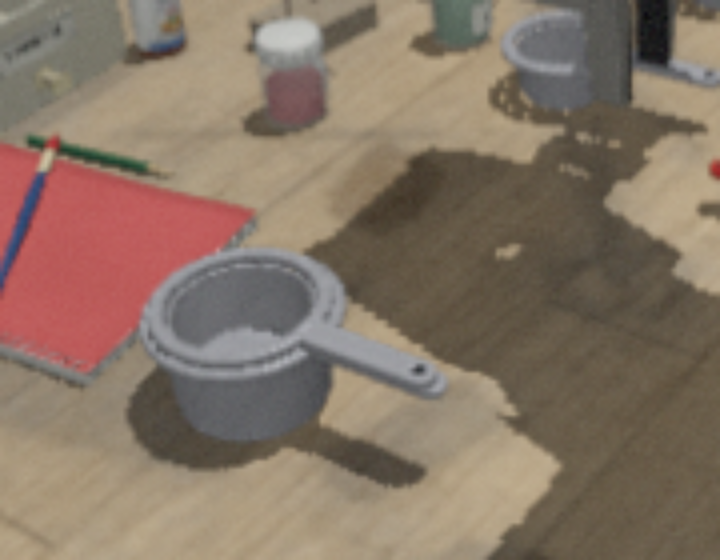

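Cup 2 is seated flush in cup 1 with the handles aligned, at crop (250,320) and (390,365). On to cup 3, whose handle is at crop (690,70).

>>> arm_command --commands '[[[6,-60.5,0],[0,0,0],0.45],[[6,-60.5,0],[0,0,0],0.45],[[6,-60.5,0],[0,0,0],0.45],[[6,-60.5,0],[0,0,0],0.45],[[6,-60.5,-15],[0,0,0],0.45],[[6,-60.5,-29],[0,0,0],0.45],[[6,-60.5,-29],[0,0,0],0.45]]'

```text
t: 8.4
eef_pos: [0.5121, -0.0278, 0.0295]
orientation: [-3.139, -0.106, 0.005]
wrist_force: [-0.3, 0.3, -0.7]
grip_width: 0.0418
grasp_force: 0.0
```

>>> arm_command --commands '[[[1,-0.5,1.5],[0,0,0],0.45],[[1,-0.5,1.5],[0,0,0],0.45],[[1,-0.5,1.5],[0,0,0],0],[[1,-0.5,1.5],[0,0,0],0],[[1,-0.5,1.5],[0,0,0],0],[[1,-0.5,1.5],[0,0,0],0]]'

```text
t: 9.0
eef_pos: [0.5146, -0.0293, 0.0327]
orientation: [3.14, 0.105, 0.0]
wrist_force: [-1.2, -0.9, 0.1]
grip_width: 0.0145
grasp_force: 55.0
```

>>> arm_command --commands '[[[0,0,20],[0,0,0],0],[[0,0,50],[0,0,0],0],[[-1,5,90],[0,0,0],0],[[-4,40,90],[0,0,0],0],[[-8,85,90],[0,0,-0.01],0],[[-12,130,90],[0,0,-0.02],0],[[-16,175,90],[0,0,-0.03],0],[[-20,215,90],[0,0,-0.03],0]]'

```text
t: 9.8
eef_pos: [0.494, 0.1877, 0.1226]
orientation: [-3.141, -0.057, -0.0]
wrist_force: [1.0, -0.1, -0.8]
grip_width: 0.0142
grasp_force: 55.0
```

>>> arm_command --commands '[[[-3,35,0],[0,0,0],0],[[-6,70,0],[0,0,0],0],[[-8,95,0],[0,0,0],0],[[-9,105,0],[0,0,0],0],[[-9,105,0],[0,0,0],0],[[-9,105,0],[0,0,0],0],[[-9,105,0],[0,0,0],0]]'

```text
t: 10.5
eef_pos: [0.4855, 0.2895, 0.1225]
orientation: [3.141, 0.056, -0.001]
wrist_force: [-0.4, 0.8, -1.3]
grip_width: 0.0145
grasp_force: 55.0
```

```bash
python3 held.py 3 .037
```

```text
10.5 [0.4855 0.2895 0.1225] [ 3.141e+00  5.600e-02 -1.000e-03] 0.0145 [-0.4  0.8 -1.3]
top tip 0 None
   far 100 u 0.109 z90 [0.0002 0.0021 0.0032]
   near 104 u 0.055 z90 [0.0021 0.0034 0.0047]
   +v 126 u 0.084 z90 [-0.0007  0.0022  0.0038]
   -v 67 u 0.083 z90 [0.0027 0.004  0.0052]
  fit minus offset [0.567 0.294] 0.259 266 0.1242 2.39
side tip 47 0.0044
   far 226 u 0.11 z90 [-0.006   0.0005  0.0022]
   near 262 u 0.054 z90 [0.0014 0.0033 0.0039]
   +v 166 u 0.072 z90 [0.0013 0.0026 0.0033]
   -v 127 u 0.078 z90 [-0.0105  0.0019  0.0036]
  fit minus offset [0.5658 0.2931] 0.02 542 0.1252 2.36
```

>>> arm_command --commands '[[[0,1,-20],[0,0,0],0],[[0,1,-40],[0,0,0],0],[[0,1,-50],[0,0,0],0],[[0,1,-56],[0,0,0],0],[[0,1,-59],[0,0,0],0],[[0,1,-60],[0,0,0],0],[[0,1,-60],[0,0,0],0],[[0,1,-60],[0,0,0],0]]'

```text
t: 11.4
eef_pos: [0.4859, 0.292, 0.0631]
orientation: [-3.141, -0.058, -0.001]
wrist_force: [0.2, -0.2, -1.1]
grip_width: 0.0143
grasp_force: 55.0
```

```bash
python3 held.py 3 .037
```

```text
11.4 [0.4859 0.292  0.0631] [-3.141e+00 -5.800e-02 -1.000e-03] 0.0143 [ 0.2 -0.2 -1.1]
top tip 8 -0.0086
   far 138 u 0.111 z90 [-0.0021  0.0017  0.0039]
   near 148 u 0.055 z90 [0.     0.0025 0.0045]
   +v 130 u 0.083 z90 [-0.001   0.0024  0.0037]
   -v 144 u 0.08 z90 [-0.0029  0.0019  0.0041]
  fit minus offset [0.568  0.2959] 0.037 337 0.0633 3.24
side tip 111 -0.0044
   far 129 u 0.11 z90 [-0.0052  0.0007  0.0017]
   near 306 u 0.052 z90 [-0.0017  0.0024  0.0034]
   +v 317 u 0.072 z90 [-0.0043  0.001   0.0023]
   -v 40 u 0.067 z90 [-0.0018  0.0019  0.0034]
  fit minus offset [0.5656 0.2974] 0.046 591 0.0646 2.63
```

>>> arm_command --commands '[[[0,-0.5,-1],[0,0,0],0],[[0,-0.5,-1.5],[0,0,0],0],[[0,-0.5,-2],[0,0,0],0],[[0,-0.5,-2],[0,0,0],0]]'

```text
t: 11.9
eef_pos: [0.4856, 0.2914, 0.0607]
orientation: [-3.141, -0.058, -0.0]
wrist_force: [-0.6, -1.1, 2.4]
grip_width: 0.0141
grasp_force: 55.0
```

>>> arm_command --commands '[[[0,0,0],[0,0,0],0.45],[[0,0,0],[0,0,0],0.45],[[0,0,0],[0,0,0],0.45],[[0,0,15],[0,0,0],0.45],[[0,0,50],[0,0,0],0.45],[[0,0,70],[0,0,0],0.45],[[0,-45,70],[0,0,0],0.45],[[0,-90,70],[0,0,0],0.45]]'

```text
t: 12.7
eef_pos: [0.4863, 0.2014, 0.1325]
orientation: [-3.14, -0.062, -0.005]
wrist_force: [1.0, -0.6, -0.1]
grip_width: 0.041
grasp_force: 0.0
```

>>> arm_command --commands '[[[0,-45,0],[0,0,-0.05],0.45],[[0,-90,0],[0,0,-0.1],0.45],[[0,-135,0],[0,0,-0.16],0.45],[[0,-180,0],[0,0,-0.16],0.45],[[1,-225,0],[0,0,-0.16],0.45],[[1,-270,0],[0,0,-0.16],0.45],[[2,-315,0],[0,0,-0.16],0.45],[[2,-360,0],[0,0,-0.16],0.45]]'

```text
t: 13.5
eef_pos: [0.4876, -0.1607, 0.1318]
orientation: [3.135, -0.194, 0.002]
wrist_force: [0.9, -0.0, -0.1]
grip_width: 0.0414
grasp_force: 0.0
```

```bash
python3 stack.py 3 .571 .293 .042 .064 b; python3 stack.py 4 .572 -.184 -.122 .028|tail -1
```

```text
13.5 [ 0.4876 -0.1607  0.1318] [ 3.135e+00 -1.940e-01  2.000e-03] [ 0.9 -0.  -0.1]
top 3 [0.5673 0.2944] 0.023 577 z 0.0619 plane [-0.0093  0.0302  0.0623]
side 3 [0.5652 0.2958] 0.028 1045 z 0.0625 plane [-0.0271 -0.062   0.0612]
side 4 [ 0.569  -0.1811] -0.131 276 z 0.0268 plane [-0.0169  0.0256  0.026 ]
```

View pics/b_side.png

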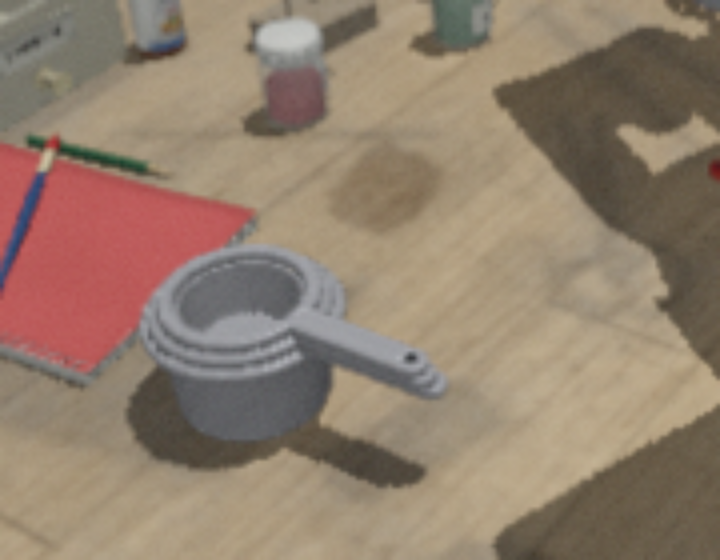

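Cup 3 is seated flush with the three handles in line, at crop (245,300) and (410,360). Now cup 4.

>>> arm_command --commands '[[[0,-4,-30],[0,0,0],0.45],[[0,-4,-60],[0,0,0],0.45],[[0,-4,-85],[0,0,0],0.45],[[0,-4,-85],[0,0,0],0.45],[[0,-4,-85],[0,0,0],0.45]]'

```text
t: 14.2
eef_pos: [0.4876, -0.1616, 0.046]
orientation: [-3.135, 0.191, 0.001]
wrist_force: [-0.8, -0.8, 1.3]
grip_width: 0.041
grasp_force: 0.0
```

>>> arm_command --commands '[[[0,-9.5,0],[0,0,0],0.45],[[0,-9.5,0],[0,0,0],0.45],[[0,-9.5,-12],[0,0,0],0.45],[[0,-9.5,-22.5],[0,0,0],0.45],[[0,-9.5,-22.5],[0,0,0],0.45],[[0,-9.5,-22.5],[0,0,0],0.45]]'

```text
t: 14.8
eef_pos: [0.487, -0.172, 0.0224]
orientation: [-3.135, 0.194, 0.002]
wrist_force: [0.4, -0.8, -0.5]
grip_width: 0.0414
grasp_force: 0.0
```

>>> arm_command --commands '[[[0,1,1],[0,0,0],0],[[0,1,1],[0,0,0],0],[[0,1,1],[0,0,0],0],[[0,1,1],[0,0,0],0]]'

```text
t: 15.2
eef_pos: [0.4877, -0.1712, 0.0243]
orientation: [3.136, -0.193, 0.001]
wrist_force: [1.0, 0.6, -0.1]
grip_width: 0.0145
grasp_force: 55.0
```

>>> arm_command --commands '[[[0,0,20],[0,0,0],0],[[0,0,55],[0,0,0],0],[[0,5,95],[0,0,0],0],[[-1,40,100],[0,0,0.05],0],[[-1,85,100],[0,0,0.1],0],[[-2,130,100],[0,0,0.155],0],[[-2,175,100],[0,0,0.155],0],[[-2,220,100],[0,0,0.155],0]]'

```text
t: 16.0
eef_pos: [0.4852, 0.0504, 0.1243]
orientation: [-3.141, -0.049, -0.001]
wrist_force: [1.0, -0.2, -0.2]
grip_width: 0.0144
grasp_force: 55.0
```

>>> arm_command --commands '[[[0,40,0],[0,0,0],0],[[0,80,0],[0,0,0],0],[[0,120,0],[0,0,0],0],[[-1,160,0],[0,0,0],0],[[-1,200,0],[0,0,0],0],[[-1,220,0],[0,0,0],0],[[-1,220,0],[0,0,0],0],[[-1,220,0],[0,0,0],0]]'

```text
t: 16.8
eef_pos: [0.484, 0.2685, 0.1238]
orientation: [3.141, 0.052, -0.001]
wrist_force: [-1.1, -0.3, -1.3]
grip_width: 0.0145
grasp_force: 55.0
```

>>> arm_command --commands '[[[0,15,0],[0,0,0],0],[[0,24,0],[0,0,0],0],[[0,24,0],[0,0,0],0],[[0,24,0],[0,0,0],0],[[0,24,0],[0,0,0],0]]'

```text
t: 17.3
eef_pos: [0.4845, 0.2924, 0.124]
orientation: [3.141, 0.05, -0.0]
wrist_force: [-0.2, 0.1, -0.1]
grip_width: 0.0141
grasp_force: 55.0
```

```bash
python3 held.py 4 .03
```

```text
17.3 [0.4845 0.2924 0.124 ] [ 3.141  0.05  -0.   ] 0.0141 [-0.2  0.1 -0.1]
top tip 0 None
   far 86 u 0.106 z90 [0.0013 0.0034 0.0056]
   near 95 u 0.058 z90 [0.0028 0.0046 0.0059]
   +v 89 u 0.083 z90 [0.0007 0.003  0.0057]
   -v 49 u 0.083 z90 [0.003  0.0043 0.0058]
  fit minus offset [0.5665 0.2959] 0.154 260 0.1266 2.49
side tip 25 0.0042
   far 189 u 0.107 z90 [-0.0048  0.0016  0.0034]
   near 166 u 0.058 z90 [0.0034 0.0042 0.0047]
   +v 102 u 0.077 z90 [0.0027 0.0036 0.0042]
   -v 82 u 0.08 z90 [-0.0096  0.0037  0.0043]
  fit minus offset [0.5658 0.295 ] 0.018 494 0.1275 2.54
```

>>> arm_command --commands '[[[0,0,-20],[0,0,0],0],[[0,0,-38],[0,0,0],0],[[0,0,-48],[0,0,0],0],[[0,0,-53],[0,0,0],0],[[0,0,-55],[0,0,0],0],[[0,0,-56],[0,0,0],0],[[0,0,-56],[0,0,0],0],[[0,0,-56],[0,0,0],0]]'

```text
t: 18.2
eef_pos: [0.4849, 0.293, 0.0686]
orientation: [-3.141, -0.05, -0.001]
wrist_force: [-0.9, 0.3, -0.6]
grip_width: 0.0142
grasp_force: 55.0
```

>>> arm_command --commands '[[[0,0,-1],[0,0,0],0],[[0,0,-1.5],[0,0,0],0],[[0,0,-1.5],[0,0,0],0],[[0,0,-1.5],[0,0,0],0]]'

```text
t: 18.6
eef_pos: [0.4846, 0.2928, 0.0666]
orientation: [-3.141, -0.05, -0.0]
wrist_force: [1.1, -0.3, -0.1]
grip_width: 0.0142
grasp_force: 55.0
```

>>> arm_command --commands '[[[0,0,-0.5],[0,0,0],0],[[0,0,-1],[0,0,0],0],[[0,0,-1],[0,0,0],0],[[0,0,-1],[0,0,0],0]]'

```text
t: 19.0
eef_pos: [0.4844, 0.2929, 0.066]
orientation: [-3.141, -0.05, 0.0]
wrist_force: [-2.4, -0.5, 6.8]
grip_width: 0.0146
grasp_force: 55.0
```

>>> arm_command --commands '[[[0,0,0.5],[0,0,0],0],[[0,0,0.5],[0,0,0],0.45],[[0,0,0.5],[0,0,0],0.45],[[0,0,0.5],[0,0,0],0.45],[[0,0,15],[0,0,0],0.45],[[0,0,60],[0,0,0],0.45],[[0,-45,70],[0,0,0],0.45],[[0,-90,70],[0,0,0],0.45]]'

```text
t: 19.8
eef_pos: [0.4862, 0.2032, 0.1388]
orientation: [-3.139, -0.054, -0.008]
wrist_force: [-0.6, -0.4, -0.0]
grip_width: 0.0413
grasp_force: 0.0
```

>>> arm_command --commands '[[[0,-45,20],[0,0,0],0.45],[[0,-90,20],[0,0,0],0.45],[[0,-135,20],[0,0,0],0.45],[[0,-180,20],[0,0,0],0.45],[[0,-225,20],[0,0,0],0.45],[[0,-240,20],[0,0,0],0.45],[[0,-240,20],[0,0,0],0.45]]'

```text
t: 20.5
eef_pos: [0.4847, -0.0392, 0.1565]
orientation: [3.141, 0.045, 0.002]
wrist_force: [0.2, 0.0, -0.4]
grip_width: 0.0416
grasp_force: 0.0
```

```bash
python3 stack.py 4 .5685 .2925 .03 .070 c
```

```text
20.5 [ 0.4847 -0.0392  0.1565] [3.141e+00 4.500e-02 2.000e-03] [ 0.2  0.  -0.4]
top 4 [0.567  0.2952] 0.021 529 z 0.068 plane [-0.0058  0.033   0.0688]
side 4 [0.5654 0.2967] 0.025 965 z 0.0685 plane [-0.0309 -0.0861  0.067 ]
```

View pics/c_side.png

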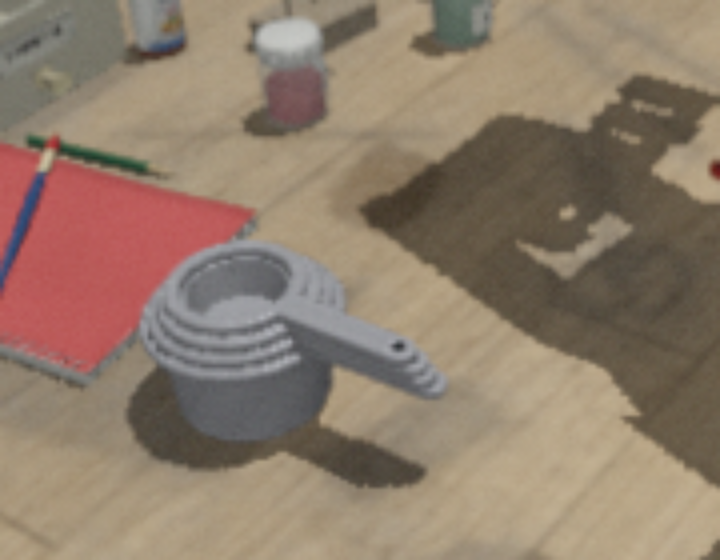

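All four are nested flat, with the handles stacked in line at crop (400,350). The arm is clear, so I'm handing in.

```bash
python3 -c "
from plant import workorder
print(workorder.finish_job())"
```

```text
the job is handed in; nothing more can be done
None
```

The four steel measures are nested in order of size, seated flat with their handles in line, and the job was handed in at about 20.5 s; the hand-in call gave no verdict.

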